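# Set the interval timer, brace it on the pastry board and start it

### The arm

A 7-joint arm with a two-finger parallel gripper is mounted at the origin on a cart in front of the work surface, level with it; the furniture and walls round the work are solid. World frame = base frame: x ahead of the robot, y to its left, z up, the work surface at z = 0. Lengths are in m, angles in rad, forces in N, time in s.
With the tool pointing down it reaches from about 0.35 to 0.9 m from the base axis. Payload 8.1 kg.
Tool frame: the origin (TCP) lies midway between the tips of the shut fingers; the grasp point (between the pads) lies 19 mm behind it; z points along the fingers, y is the direction in which the jaws open and shut (so a half turn about z gives the same grasp; the last joint's range is limited). The gripper opens to 92 mm and grips with 3 to 60 N. Pads are 19 mm wide; open, the fingers measure 130 mm over their backs; the gripper's body (75 mm by 190 mm) begins 47 mm behind the grasp point.
Start: joints at [1.232, 0.434, 0.025, 1.573, -0.012, 1.134, -0.075], TCP at [0.146, -0.608, 0.227] pointing down, gripper open.
Joint ranges: [-2.62, 2.62], [-0.44, 2.09], [-1.27, 1.32], [0.08, 2.57], [-1.32, 4.46], [0.12, 2], [-2.74, 2.74]. Speed limits (rad/s): [2.22, 2.22, 3.01, 3.01, 3.14, 3.14, 3.14].

### API

Orientations are given as a rotation vector (axis times angle).
In Python, from cell import arm gives the robot as it stands. The module is installed in compiled form; this text tells all that it offers.
- The arm moves only by the tool jog_arm, never from a script. Its argument "increments" is a list of rows, each an object with "slide": the shift along the tool's x, y, z in mm, a list of three; "roll": the turn about the tool's z in rad; "gripper": the opening, from 0 (shut) to 1 (fully open). In form: [{"slide": [x, y, z], "roll": roll, "gripper": gripper}, ...]. A call has exactly 10 rows; each row is the pose to reach, as a shift and turn from the pose commanded when the call began, along the tool's axes at that moment; what a row does not reach only later rows make up. A row lasts 1/12 s, in which the tool goes at most 41.7 mm and 7.16 degrees, less where a joint would pass 70% of its speed; a pose out of reach is approached as far as the arm can. A call with a gripper value outside its range is refused whole. The fingers move at their own pace and stop on an object; "newtons" is the grip in N (left out, the last holds). Time passes only in rows, so rows that repeat a pose let the fingers close, or fill a call up. It gives the time, the measured TCP pose, the force and the opening at its end, in the units of the state.
- arm.observe(): the state, without advancing time (a new reading comes with each control period).
- arm.get_image(name): name is "scene" or "top" or "wrist"; returns a dict with "frame" (384x512x3 uint8, blue, green, red), "depth" (384x512 float32, m along the optical axis (not along the pixel's ray), 0 where there is no reading), "intrinsics" (3x3 intrinsics, pixels), "R" (3x3) and "t" (3): a world point X has camera coordinates R X + t; the wrist camera has in their place "hand_eye" (4x4, takes a point from camera to tool coordinates, whose origin is the TCP and whose axes are the flange's). Camera axes: x right, y down, z forward; pixel columns grow to the right and rows downward; lengths in m; the calibration is good to about 2 mm. A picture is of the moment at which its call begins: read the wrist's pose just before it.
- arm.sign_off(): hands the job in, once; it reports no verdict.
The state is a dict: "clock": time; "joints": joint angles; "dq": joint speeds; "joint_efforts": joint torques, N m; "position": TCP position; "ee_rot": TCP orientation; "force": force on the tool from outside, world axes, zero at the start; "ft_torque": the same for the moment, N m; "width": opening from 0.0 (shut) to 1.0 (fully open).
Only numpy, scipy, OpenCV 4.12 (cv2) and the standard library are available. Lean on these libraries where they do the work, as an engineer would, in place of code of your own. Each camera call takes 0.05 s, during which the arm holds its last target.

### The job

Stand the loose grey interval timer on the pastry board, in the free gap between the low tin and the carton, with its back flat against the board's upstand and its start key towards you. Set its sunken dial to 30 minutes (the heavy middle mark, pointing straight away from the key) and only then press the stiff start key until it snaps home and stays in; press it only while the timer is backed up by the upstand, as it would skid otherwise. Leave the timer there, and do not knock the other things about.

Things in the scene. Friction and masses are not known exactly. Their poses are not given: they have to be found in the camera images.
- timer: Loose interval timer, grey plastic, 0.3 kg. Flat housing 140 mm long (its x), 64 mm wide (y), 30 mm high; on its rear half stands a round collar, 64 mm across and flush with the flanks, 20 mm high (top 50 mm above the underside), with the dial sunk in it. A dark display lies on the front half, the start key sticks out of the front end (-x), the back end (+x) is flat. Origin: centre of the underside; x points from key to back, z up. Grasp it across the flanks near the middle.
- timer_back (a point): Centre of the timer's flat back end, 70 mm behind the timer's origin and 16 mm above its underside.
- dial_grip (a point): On the dial's upright axis, 30 mm behind the timer's origin and 44 mm above its underside, at the middle of the part of the grip bar to hold. The bar is 42 mm long, 11 mm thick, its top 49.5 mm above the timer's underside, level with the collar's rim; the flat skirt under it is at 34 mm. The collar is 58 mm across inside, so each finger has about 23 mm beside the bar: open only some 20 mm.
- timer_dial (a joint): Dial angle, 0 to 2.4 rad, grows clockwise seen from above; 0.4 rad is 10 minutes, so 30 minutes is 1.2 rad. The end of the bar with the white line is the pointer: at value q it points (1.2 - q) rad anticlockwise from the timer's +x, so at 30 it points straight to the back. It turns stiffly (0.035 N m) and stays where it is left. Marks on the rim every 10 minutes, heavier at 0, 30 and 60.
- key_face (a point): Centre of the front face of the start key (30 mm wide, 20 mm high, black), 16 mm above the timer's underside; out, it stands 12 mm ahead of the housing's front end; it moves with the key.
- timer_key (a joint): Travel of the start key along the timer's +x: 0 is out, 0.008 m is home. Snap action: it takes about 6 N to start it, past half travel it snaps in and stays in. The timer alone skids at about 2 to 4 N.
- pastry_board: Wooden pastry board, fixed: hooked over the worktop's front edge. Slab 260 mm deep (x), 420 mm wide (y), 15 mm thick; along its far edge an upstand 18 mm thick rises 40 mm above the slab's top. Origin: under the slab's centre, on the worktop; x away from the robot.
- upstand_face (a point): On the upstand's face towards the robot, midway along it, at the level of the slab's top (15 mm above the worktop). Its x points square into the upstand, y along it.
- low_tin: Low food tin, 76 mm diameter, 58 mm high, stands on the board near the upstand, left of the gap. Origin: centre of the underside. Leave alone.
- tea_box: Small carton, 71 x 117 x 62 mm (x, y, z), stands on the board near the upstand, right of the gap, long side about square to the upstand. Origin: centre of the underside. The clear gap between tin and carton is 118 to 150 mm. Leave alone.
- peeler: Peeler, 170 x 25 x 18 mm, lies crosswise near the board's front edge. Origin: centre of the underside. Leave alone.
- bowl: Steel bowl, 153 mm diameter, 77 mm high, on the worktop right of where the timer starts. Origin: centre of the underside. Leave alone.
- spice_jar: Spice jar, 46 mm diameter, 106 mm high, behind where the timer starts. Origin: centre of the underside. Leave alone.
- nut_jar: Glass jar, 63 mm diameter, 94 mm high, behind where the timer starts. Origin: centre of the underside. Leave alone.
- tape: Roll of masking tape lying flat, 98 mm diameter, 25 mm high. Origin: centre of the underside. Leave alone.
- bag_sealer: Blue bag sealer, fixed, between the timer's start and the board: about 0.52 to 0.63 m ahead of the robot (x), y -0.20 to 0.18. Base 60 mm high, hinge 103 mm high at its left (+y) end; its raised arm slopes up to a black grip 300 mm high over its right end. Origin: centre of the underside. Pass in front of it (x below 0.45) or above it.

How it is judged:
By the outcome, as a careful person would: the job done as asked, in the order asked, and still so for the second after the job is handed in, with the robot touching nothing.
It also fails if it takes over 67 s, if anything falls off the work surface, if the arm or the gripper's body presses on something with over 40 N, if the wrist force passes 120 N, or if a joint passes its speed limit or range.

## Working session

There is one attempt and no reset: what is moved stays moved. The work goes in short steps, Python scripts to look and compute and a tool call to move; the robot and the scene stay as the last step left them, time stands still between calls to the robot, and variables do not carry over. Pictures are saved under pics/ and viewed, and the job is handed in when it is done.

Besides the shell and the picture viewer there is one more tool, called after ">>>" as a command line: name --argument value ..., lists and objects as JSON in quotes. jog_arm: Moves the arm, as the interface text tells. Its arguments: {"type":"object","properties":{"increments":{"type":"array"},"newtons":{"type":"number"}},"required":["increments"]}

```bash
mkdir -p pics; ls; cat > h.py <<'E'
from cell import arm
import numpy as np, cv2
from scipy.spatial.transform import Rotation as Ro
np.set_printoptions(precision=4,suppress=True)
def cam(name):
    s=arm.observe()
    g=arm.get_image(name)
    K=np.array(g['intrinsics']);
    if 'R' in g: R=np.array(g['R']);t=np.array(g['t']).ravel()
    else:
        H=np.array(g['hand_eye']);T=np.eye(4);T[:3,:3]=Ro.from_rotvec(s['ee_rot']).as_matrix();T[:3,3]=s['position']
        W=np.linalg.inv(T@H);R=W[:3,:3];t=W[:3,3]
    return g['frame'],g['depth'],K,R,t
def ray(uv,K,R,t,z):
    uv=np.atleast_2d(uv).astype(float)
    d=(np.c_[uv,np.ones(len(uv))]@np.linalg.inv(K).T)@R
    c=-R.T@t
    return c+d*((z-c[2])/d[:,2])[:,None]
def cloud(D,K,R,t):
    v,u=np.indices(D.shape);P=np.stack([u*D,v*D,D],-1)@np.linalg.inv(K).T
    return (P-t)@R
E
python3 - <<'E'
from h import *
s=arm.observe();print(s)
for n in ['scene','top','wrist']:
    f,D,K,R,t=cam(n);cv2.imwrite(f'pics/{n}0.png',f);print(n,K,-R.T@t,R)
    np.savez(f'{n}0.npz',f=f,D=D,K=K,R=R,t=t)
E
```

```text
pics
{'clock': 0.0, 'joints': array([ 1.2324,  0.4352,  0.025 ,  1.5741, -0.0116,  1.134 , -0.0751]), 'dq': array([-0.0001, -0.0017,  0.0001,  0.0001,  0.0011,  0.0002,  0.0013]), 'joint_efforts': array([ -0.0004, -66.7854,   0.9848, -31.4464,  -0.0605,   0.0429,
         0.0002]), 'position': array([ 0.1458, -0.6072,  0.226 ]), 'ee_rot': array([-3.1183, -0.3692,  0.0005]), 'force': array([0.4483, 1.3079, 0.0945]), 'ft_torque': array([-0.0193,  0.0113, -0.0289]), 'width': 1.0003792120204817}
scene [[350.9912   0.     256.0009]
 [  0.     350.9912 193.3206]
 [  0.       0.       1.    ]] [-0.3085  0.6334  0.9423] [[-0.6706 -0.7418 -0.0041]
 [-0.4663  0.4259 -0.7754]
 [ 0.577  -0.518  -0.6315]]
top [[413.4948   0.     263.0058]
 [  0.     413.4948 201.9806]
 [  0.       0.       1.    ]] [ 0.3733 -0.0897  1.3608] [[-0.0205 -0.9996  0.0191]
 [-0.9959  0.0187 -0.0885]
 [ 0.0881 -0.0208 -0.9959]]
wrist [[339.9932   0.     254.8596]
 [  0.     339.9932 196.0236]
 [  0.       0.       1.    ]] [ 0.2206 -0.5887  0.3853] [[ 0.2335 -0.9724 -0.0017]
 [-0.9319 -0.2242  0.2852]
 [-0.2777 -0.065  -0.9585]]
```

View pics/top0.png

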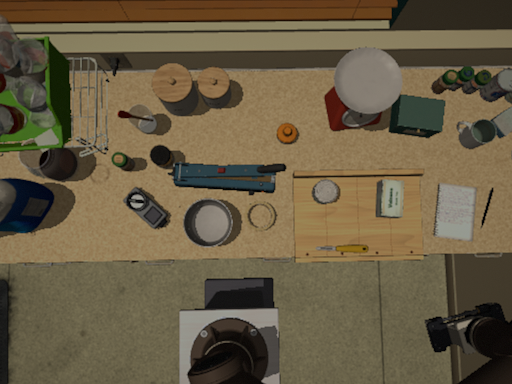

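View pics/scene0.png

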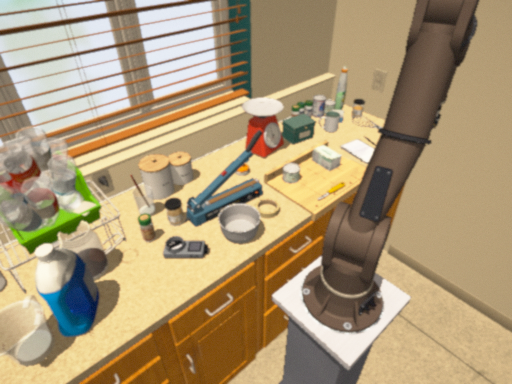

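View pics/wrist0.png

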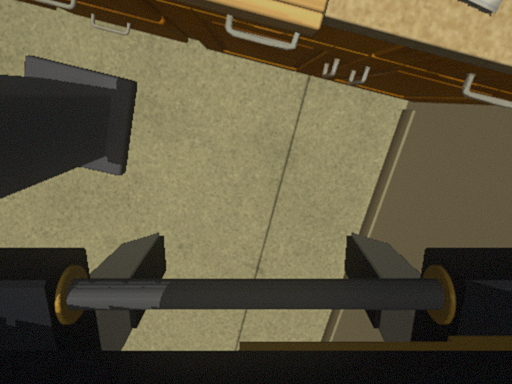

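```bash
python3 - <<'E'
from h import *
g=np.load('top0.npz');f,D,K,R,t=[g[k] for k in ['f','D','K','R','t']]
P=cloud(D,K,R,t)
np.set_printoptions(precision=3,suppress=True,linewidth=200)
for n,(u0,u1,v0,v1) in dict(timer=(115,175,180,235),board=(285,435,160,265)).items():
    c=cv2.resize(f[v0:v1,u0:u1],None,fx=800/(u1-u0) if n=='board' else 10,fy=800/(u1-u0) if n=='board' else 10,interpolation=cv2.INTER_CUBIC);cv2.imwrite(f'pics/z_{n}.png',c)
    z=P[v0:v1,u0:u1,2]
    print(n,np.percentile(z,[1,10,50,90,99]))
def blob(u0,u1,v0,v1,z0,z1):
    m=np.zeros(D.shape,np.uint8);m[v0:v1,u0:u1]=((P[...,2]>z0)&(P[...,2]<z1))[v0:v1,u0:u1]
    n,L,S,C=cv2.connectedComponentsWithStats(m)
    for i in range(1,n):
        if S[i,4]>8:
            q=P[L==i];r=cv2.minAreaRect(q[:,:2].astype(np.float32)*1000);print(S[i,4],np.median(q,0),q.min(0),q.max(0),r)
print('timer');blob(115,178,180,235,.02,.06)
print('timer top');blob(115,178,180,235,.042,.06)
print('tall board');blob(285,435,160,265,.06,.1)
print('upst');blob(285,435,160,182,.045,.1)
print('slab');blob(285,435,170,265,.008,.024)
print('bowl');blob(175,240,190,250,.06,.1)
print('jars');blob(100,180,140,180,.07,.13)
print('sealer');blob(165,295,150,195,.03,.4)
print('tape');blob(245,280,195,235,.015,.05)
E
```

```text
timer [-0.005 -0.002  0.003  0.034  0.053]
board [-0.919 -0.001  0.016  0.057  0.082]
timer
16 [0.556 0.161 0.054] [0.552 0.155 0.02 ] [0.564 0.165 0.059] ((558.0125122070312, 159.9086456298828), (11.311188697814941, 10.480436325073242), 0.1281537413597107)
907 [0.48  0.257 0.032] [0.417 0.192 0.02 ] [0.551 0.331 0.058] ((478.5393981933594, 258.2149963378906), (152.74014282226562, 64.1649398803711), 46.97112274169922)
timer top
11 [0.558 0.16  0.057] [0.554 0.155 0.053] [0.564 0.164 0.059] ((558.9423217773438, 159.49942016601562), (9.453478813171387, 9.657811164855957), 0.1281537264585495)
90 [0.502 0.283 0.051] [0.471 0.253 0.042] [0.534 0.318 0.058] ((503.169677734375, 284.5328063964844), (62.14745330810547, 62.97734451293945), 18.126121520996094)
48 [0.503 0.282 0.05 ] [0.497 0.263 0.043] [0.51  0.304 0.055] ((502.9215087890625, 283.9563903808594), (40.94520568847656, 10.625117301940918), 83.3366928100586)
tall board
448 [ 0.521 -0.316  0.071] [ 0.484 -0.353  0.062] [ 0.557 -0.279  0.079] ((521.3273315429688, -315.6482849121094), (73.1617431640625, 73.22415924072266), 77.557685852
[... 1376 characters left out ...]
, 2.090404987335205)
103 [0.587 0.151 0.087] [0.56  0.139 0.071] [0.615 0.166 0.107] ((587.578125, 152.25152587890625), (26.5338134765625, 54.590003967285156), 89.00206756591797)
sealer
137 [0.631 0.176 0.086] [0.609 0.167 0.031] [0.66  0.195 0.102] ((632.7488403320312, 178.95106506347656), (19.955299377441406, 54.518898010253906), 76.709716796875)
2670 [ 0.564 -0.014  0.082] [ 0.516 -0.175  0.03 ] [0.622 0.188 0.299] ((569.7049560546875, 7.262847900390625), (363.9414367675781, 80.054443359375), 81.43201446533203)
tape
270 [ 0.451 -0.105  0.025] [ 0.404 -0.153  0.015] [ 0.496 -0.059  0.033] ((449.78802490234375, -105.48869323730469), (93.94041442871094, 91.27835083007812), 88.72745513916016)
```

View pics/z_timer.png

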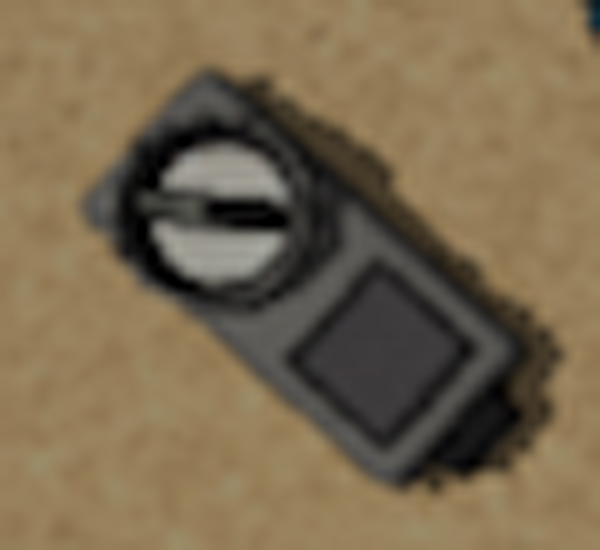

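View pics/z_board.png

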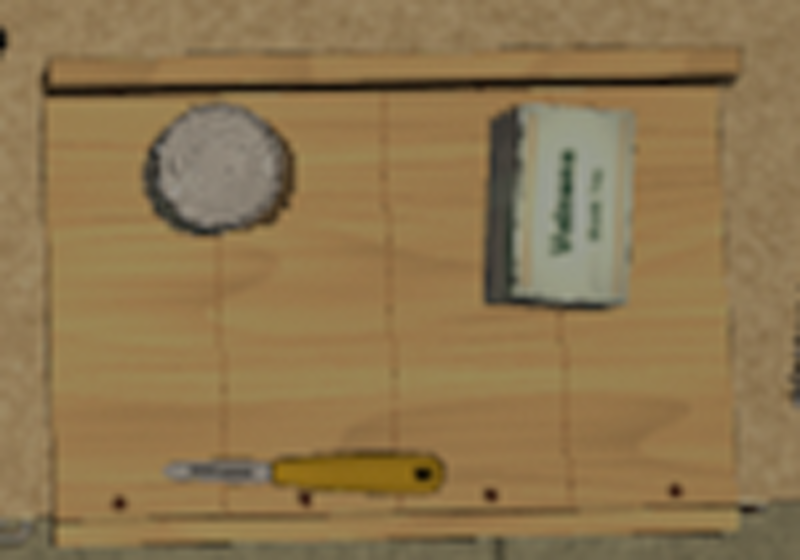

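```bash
python3 - <<'E'
from h import *
g=np.load('top0.npz');f,D,K,R,t=[g[k] for k in ['f','D','K','R','t']]
P=cloud(D,K,R,t);Q=P.reshape(-1,3)
m=(Q[:,1]>.1)&(Q[:,1]<.24)&(Q[:,0]>.5)&(Q[:,0]<.66)&(Q[:,2]>.03)
import collections
G={}
for p in Q[m]:
    k=(round(p[0]*100),round(p[1]*100));G[k]=max(G.get(k,0),p[2])
print('     ',*range(24,9,-1))
for x in range(66,49,-1): print(x,*[('%3d'%(G.get((x,y),0)*1000)) for y in range(24,9,-1)])
# upstand front edge at z=.055 : per column
gr=[]
for y in np.arange(-.62,-.23,.02):
    s=Q[(abs(Q[:,1]-y)<.01)&(Q[:,2]>.046)&(Q[:,2]<.062)&(Q[:,0]>.56)&(Q[:,0]<.6)];gr.append([y,s[:,0].min(),s[:,0].max()])
gr=np.array(gr);print(np.polyfit(gr[:,0],gr[:,1],1),np.polyfit(gr[:,0],gr[:,2],1));print(gr.T)
c=cv2.resize(f[145:200,165:300],None,fx=6,fy=6,interpolation=cv2.INTER_CUBIC);cv2.imwrite('pics/z_seal.png',c)
E
```

```text
24 23 22 21 20 19 18 17 16 15 14 13 12 11 10
66   0   0 100  98  99  96  94  96   0   0   0   0   0   0   0
65   0  98  97  99  99  98  98 100   0   0   0   0   0   0   0
64   0  99  96  98  98  99 101  97   0   0   0   0   0   0   0
63   0  99  98 101  98 100  97  98   0   0   0   0   0   0   0
62   0   0  98  97  99  96  99  98   0   0  99 101  63  59  63
61   0   0  46  97  96  99  61   0  89  96 107 102  99  63  60
60   0   0   0   0   0   0   0   0  84  92  98 102 106 110 113
59   0   0   0   0   0  33  37  80  87  94  97 100 105 113 116
58   0   0   0   0   0   0   0  78  85  90  99 105 106 114 114
57   0   0   0   0   0   0   0  79  84  89  98 101 105 111 115
56   0   0   0   0   0   0   0   0  96 103 106 105  85  63  65
55   0   0   0   0   0   0   0  32  56  58  59  62  64  59  60
54   0   0   0   0   0   0   0   0   0   0   0   0   0   0   0
53   0   0   0   0   0   0   0   0   0   0   0   0   0   0   0
52   0   0   0   0   0   0   0   0   0   0   0   0   0   0   0
51   0   0   0   0   0   0   0   0   0   0   0   0   0   0   0
50   0   0   0   0   0   0   0   0   0   0   0   0   0   0   0
[0.0011 0.5727] [-0.0017  0.5886]
[[-0.62   -0.6    -0.58   -0.56   -0.54   -0.52   -0.5    -0.48   -0.46
  -0.44   -0.42   -0.4    -0.38   -0.36   -0.34   -0.32   -0.3    -0.28
  -0.26   -0.24  ]
 [ 0.5722  0.5725  0.5719  0.5721  0.5715  0.5717  0.5721  0.572   0.5723
   0.5722  0.5733  0.5728  0.573   0.572   0.5723  0.5717  0.5726  0.5718
   0.5724  0.5728]
 [ 0.5896  0.5906  0.5904  0.5911  0.5882  0.5875  0.5883  0.5894  0.5889
   0.5897  0.5899  0.5901  0.591   0.588   0.5881  0.5881  0.5889  0.5887
   0.59    0.5899]]
```

View pics/z_seal.png

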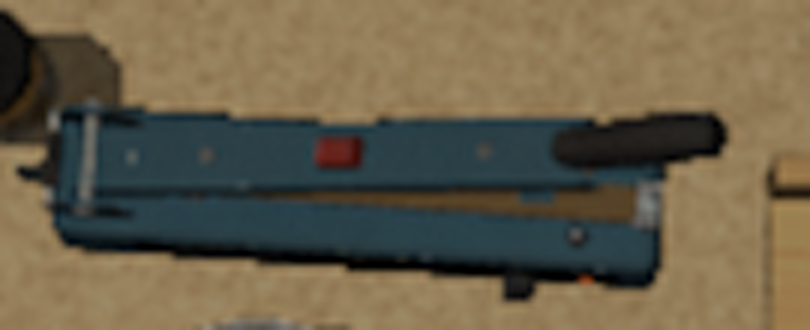

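```bash
cat >> h.py <<'E'
def rel(x,y,z,yaw=None,base=None):
    s=arm.observe();M=Ro.from_rotvec(s['ee_rot']).as_matrix();p=np.array(s['position'])
    cy=np.degrees(np.arctan2(M[1,0],M[0,0]))
    d=M.T@(np.array([x,y,z])-p)*1000
    r=0 if yaw is None else -((yaw-cy+180)%360-180)*np.pi/180
    return d.round(1),round(r,3)
def st():
    s=arm.observe();M=Ro.from_rotvec(s['ee_rot']).as_matrix()
    print('t%.2f'%s['clock'],'p',s['position'],'yaw %.2f'%np.degrees(np.arctan2(M[1,0],M[0,0])),'zax',M[:,2],'F',s['force'],'w %.3f'%s['width'],'j',s['joints'])
E
python3 - <<'E'
from h import *
st();print(rel(.39,-.30,.226,25),rel(.40,.1,.226,47),rel(.4825,.2625,.226,47))
E
```

```text
t0.15 p [ 0.1459 -0.6073  0.2261] yaw 13.51 zax [-0.0004  0.0012 -1.    ] F [-0.3654 -0.3649 -0.3591] w 0.999 j [ 1.2324  0.4351  0.025   1.5739 -0.0116  1.134  -0.0751]
(array([ 309.2, -241.8,    0.4]), np.float64(-0.201)) (array([ 412.3, -628.4,    0.8]), np.float64(-0.585)) (array([ 530.5, -767.2,    1. ]), np.float64(-0.585))
```

>>> jog_arm --increments '[{"slide":[31,-24,0],"roll":-0.02,"gripper":1},{"slide":[62,-48,0],"roll":-0.04,"gripper":1},{"slide":[93,-72,0],"roll":-0.06,"gripper":1},{"slide":[124,-97,0],"roll":-0.08,"gripper":1},{"slide":[155,-121,0],"roll":-0.1,"gripper":1},{"slide":[186,-145,0],"roll":-0.12,"gripper":1},{"slide":[217,-169,0],"roll":-0.14,"gripper":1},{"slide":[248,-193,0],"roll":-0.16,"gripper":1},{"slide":[279,-217,0],"roll":-0.18,"gripper":1},{"slide":[309,-242,0],"roll":-0.2,"gripper":1}]'

```text
clock: 0.98
position: [0.3908, -0.2986, 0.2268]
ee_rot: [3.067, 0.68, 0.0]
force: [1.2, -0.2, 0.9]
width: 1.0
```

```bash
python3 - <<'E'
from h import *
st();print(rel(.40,.1,.226,47),rel(.4825,.2625,.226,47))
E
```

```text
t0.98 p [ 0.3908 -0.2986  0.2268] yaw 25.01 zax [ 0.0001 -0.0002 -1.    ] F [ 1.2118 -0.1895  0.949 ] w 1.000 j [ 0.7081  0.2316 -0.1984  1.8761  0.0527  1.0388 -0.646 ]
(array([ 176.9, -357.3,    0.7]), np.float64(-0.384)) (array([ 320.4, -469.7,    0.6]), np.float64(-0.384))
```

>>> jog_arm --increments '[{"slide":[18,-36,0],"roll":-0.04,"gripper":1},{"slide":[35,-71,0],"roll":-0.08,"gripper":1},{"slide":[53,-107,0],"roll":-0.12,"gripper":1},{"slide":[71,-143,0],"roll":-0.16,"gripper":1},{"slide":[88,-179,0],"roll":-0.2,"gripper":1},{"slide":[106,-214,0],"roll":-0.24,"gripper":1},{"slide":[124,-250,0],"roll":-0.28,"gripper":1},{"slide":[141,-286,0],"roll":-0.32,"gripper":1},{"slide":[159,-321,0],"roll":-0.36,"gripper":1},{"slide":[177,-357,0],"roll":-0.384,"gripper":1}]'

```text
clock: 1.82
position: [0.3992, 0.0997, 0.2269]
ee_rot: [2.88, 1.254, 0.0]
force: [1.0, -0.6, -0.1]
width: 1.0
```

```bash
python3 - <<'E'
from h import *
st();print(rel(.4825,.2625,.18,47))
E
```

```text
t1.82 p [0.3992 0.0997 0.2269] yaw 47.06 zax [ 0.0005 -0.0004 -1.    ] F [ 0.9769 -0.6035 -0.0691] w 1.000 j [ 0.1675  0.1353 -0.5924  2.0171  0.0895  1.0135 -1.2175]
(array([175.9, -50. ,  46.8]), np.float64(0.001))
```

>>> jog_arm --increments '[{"slide":[35,-10,0],"roll":0,"gripper":1},{"slide":[70,-20,0],"roll":0,"gripper":1},{"slide":[105,-30,10],"roll":0,"gripper":1},{"slide":[140,-40,20],"roll":0,"gripper":1},{"slide":[176,-50,40],"roll":0,"gripper":1},{"slide":[176,-50,47],"roll":0,"gripper":1},{"slide":[176,-50,47],"roll":0,"gripper":1},{"slide":[176,-50,47],"roll":0,"gripper":1},{"slide":[176,-50,47],"roll":0,"gripper":1},{"slide":[176,-50,47],"roll":0,"gripper":1}]'

```text
clock: 2.65
position: [0.4836, 0.2597, 0.1807]
ee_rot: [2.882, 1.249, 0.002]
force: [-0.3, -0.3, 1.2]
width: 1.003
```

```bash
python3 - <<'E'
from h import *
st()
f,D,K,R,t=cam('wrist');cv2.imwrite('pics/wrist1.png',f);np.savez('wrist1.npz',f=f,D=D,K=K,R=R,t=t)
P=cloud(D,K,R,t)
for a,b in [(.02,.038),(.04,.06)]:
    m=((P[...,2]>a)&(P[...,2]<b)&(np.hypot(P[...,0]-.4825,P[...,1]-.2625)<.11)).astype(np.uint8)
    n,L,S,C=cv2.connectedComponentsWithStats(m)
    for i in range(1,n):
        if S[i,4]>50:
            q=P[L==i];print(S[i,:5],np.median(q[:,2]),cv2.minAreaRect(q[:,:2].astype(np.float32)*1000))
E
```

```text
t2.65 p [0.4836 0.2597 0.1807] yaw 46.88 zax [ 0.0014 -0.0003 -1.    ] F [-0.2975 -0.3412  1.2367] w 1.003 j [-0.1483  0.4262 -0.5999  1.7834  0.2794  1.0165 -1.6075]
[ 213  101   72   33 1186] 0.03061936891509765 ((519.0134887695312, 306.7776794433594), (27.25592613220215, 64.20008850097656), 47.89350128173828)
[ 217  116   65   64 2587] 0.03344668613949818 ((500.66229248046875, 286.98406982421875), (56.415435791015625, 57.48325729370117), 20.98648452758789)
[ 216  164   68   93 4585] 0.03167833747251054 ((457.39105224609375, 239.69601440429688), (94.69660949707031, 65.12915802001953), 48.5874137878418)
[ 212  111   75   76 1067] 0.05103006665604483 ((501.5884094238281, 287.6117248535156), (63.07988739013672, 63.20572280883789), 0.8808937668800354)
[231 127  36  45 645] 0.05037008840985303 ((501.34844970703125, 287.6418151855469), (41.937686920166016, 11.255558013916016), 83.35591888427734)
```

View pics/wrist1.png

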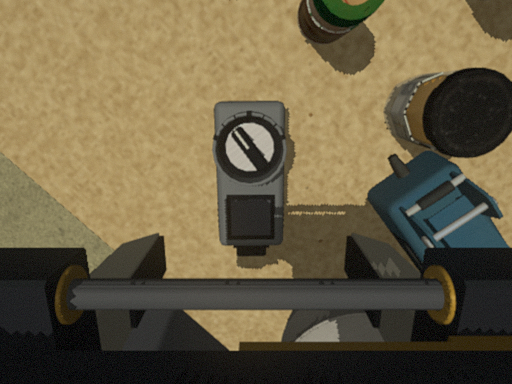

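```bash
python3 - <<'E'
from h import *
st();print(rel(.4813,.2645,.007,47.5))
E
```

```text
t2.70 p [0.4836 0.2599 0.1808] yaw 46.88 zax [ 0.0016 -0.0001 -1.    ] F [-0.2361 -0.1409  0.5589] w 1.000 j [-0.1483  0.4262 -0.6     1.7833  0.2794  1.0164 -1.6077]
(array([  1.6,  -5.1, 173.8]), np.float64(-0.011))
```

>>> jog_arm --increments '[{"slide":[2,-5,30],"roll":-0.01,"gripper":1},{"slide":[2,-5,65],"roll":-0.01,"gripper":1},{"slide":[2,-5,100],"roll":-0.01,"gripper":1},{"slide":[2,-5,130],"roll":-0.01,"gripper":1},{"slide":[2,-5,150],"roll":-0.01,"gripper":1},{"slide":[2,-5,163],"roll":-0.01,"gripper":1},{"slide":[2,-5,170],"roll":-0.01,"gripper":1},{"slide":[2,-5,173],"roll":-0.01,"gripper":1},{"slide":[2,-5,173],"roll":-0.01,"gripper":1},{"slide":[2,-5,173],"roll":-0.01,"gripper":1}]'

```text
clock: 3.53
position: [0.4817, 0.2659, 0.0078]
ee_rot: [-2.875, -1.266, -0.003]
force: [0.1, 0.0, -0.1]
width: 0.997
```

```bash
python3 - <<'E'
from h import *
st()
f,D,K,R,t=cam('wrist');cv2.imwrite('pics/wrist2.png',f)
E
```

```text
t3.53 p [0.4817 0.2659 0.0078] yaw 47.52 zax [ 0.0015  0.0007 -1.    ] F [ 0.1348  0.0268 -0.1242] w 0.997 j [-0.2577  0.6457 -0.483   1.9348  0.4669  0.671  -1.7714]
```

View pics/wrist2.png

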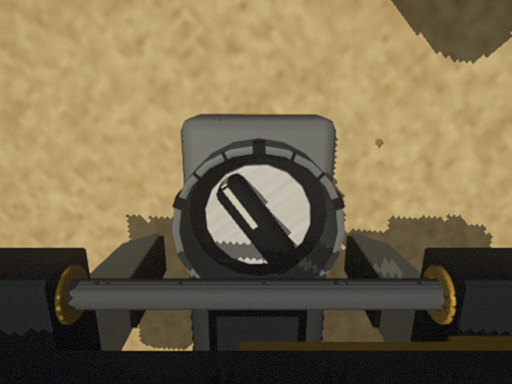

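>>> jog_arm --increments '[{"slide":[0,0,0],"roll":0,"gripper":0.6},{"slide":[0,0,0],"roll":0,"gripper":0.6},{"slide":[0,0,0],"roll":0,"gripper":0.6},{"slide":[0,0,0],"roll":0,"gripper":0.6},{"slide":[0,0,0],"roll":0,"gripper":0.6},{"slide":[0,0,0],"roll":0,"gripper":0.6},{"slide":[0,0,-3],"roll":0,"gripper":0.6},{"slide":[0,0,-8],"roll":0,"gripper":0.6},{"slide":[0,0,-16],"roll":0,"gripper":0.6},{"slide":[0,0,-25],"roll":0,"gripper":0.6}]' --newtons 30

```text
clock: 4.42
position: [0.4805, 0.2656, 0.0321]
ee_rot: [2.875, 1.267, -0.002]
force: [-0.5, 0.8, -3.2]
width: 0.694
```

```bash
python3 - <<'E'
from h import *
st()
f,D,K,R,t=cam('wrist');cv2.imwrite('pics/wrist3.png',f)
print(rel(.4817,.2659,.15,47.5),rel(.4,.1,.15,25))
E
```

```text
t4.42 p [0.4805 0.2656 0.0321] yaw 47.55 zax [-0.001  -0.0004 -1.    ] F [-0.5128  0.805  -3.2193] w 0.694 j [-0.239   0.6114 -0.5083  1.9207  0.4366  0.7209 -1.7453]
(array([  -0.1,    0.5, -115.9]), np.float64(0.001)) (array([-177.6,   52.2, -116.2]), np.float64(0.394))
```

View pics/wrist3.png

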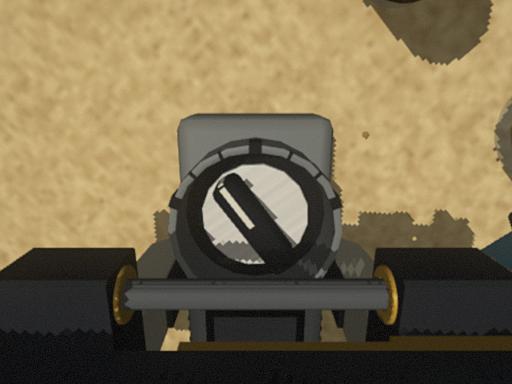

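>>> jog_arm --increments '[{"slide":[0,0,-30],"roll":0,"gripper":0.6},{"slide":[0,0,-65],"roll":0,"gripper":0.6},{"slide":[0,0,-100],"roll":0,"gripper":0.6},{"slide":[-5,0,-118],"roll":0.02,"gripper":0.6},{"slide":[-30,8,-118],"roll":0.08,"gripper":0.6},{"slide":[-60,18,-118],"roll":0.14,"gripper":0.6},{"slide":[-90,27,-118],"roll":0.2,"gripper":0.6},{"slide":[-120,36,-118],"roll":0.27,"gripper":0.6},{"slide":[-150,45,-118],"roll":0.33,"gripper":0.6},{"slide":[-178,52,-118],"roll":0.39,"gripper":0.6}]'

```text
clock: 5.3
position: [0.3982, 0.0978, 0.1501]
ee_rot: [3.067, 0.68, 0.001]
force: [0.6, -0.7, -2.5]
width: 0.695
```

```bash
python3 - <<'E'
from h import *
st()
print(rel(.40,-.28,.15,0))
E
```

```text
t5.30 p [0.3982 0.0978 0.1501] yaw 25.00 zax [ 0.0006 -0.0003 -1.    ] F [ 0.6078 -0.7071 -2.533 ] w 0.695 j [ 0.0899  0.2304 -0.5334  2.131   0.1607  0.8173 -1.6766]
(array([-158.1,  343.1,    0.2]), np.float64(0.436))
```

>>> jog_arm --increments '[{"slide":[-16,34,0],"roll":0.05,"gripper":0.6},{"slide":[-32,69,0],"roll":0.1,"gripper":0.6},{"slide":[-47,103,0],"roll":0.15,"gripper":0.6},{"slide":[-63,137,0],"roll":0.19,"gripper":0.6},{"slide":[-79,172,0],"roll":0.23,"gripper":0.6},{"slide":[-95,206,0],"roll":0.27,"gripper":0.6},{"slide":[-111,240,0],"roll":0.31,"gripper":0.6},{"slide":[-126,274,0],"roll":0.35,"gripper":0.6},{"slide":[-142,309,0],"roll":0.39,"gripper":0.6},{"slide":[-158,343,0],"roll":0.436,"gripper":0.6}]'

```text
clock: 6.13
position: [0.4021, -0.2801, 0.1504]
ee_rot: [3.141, 0.003, 0.002]
force: [0.8, 0.8, -3.1]
width: 0.695
```

```bash
python3 - <<'E'
from h import *
st()
print(rel(.45,-.42,.15,0))
f,D,K,R,t=cam('wrist');cv2.imwrite('pics/wrist4.png',f)
E
```

```text
t6.13 p [ 0.4021 -0.2801  0.1504] yaw 0.13 zax [ 0.0011 -0.0005 -1.    ] F [ 0.7916  0.8045 -3.1063] w 0.695 j [ 0.6762  0.3162 -0.2206  1.9779  0.0902  0.8555 -1.1616]
(array([ 47.6, 140. ,   0.5]), np.float64(0.002))
```

View pics/wrist4.png

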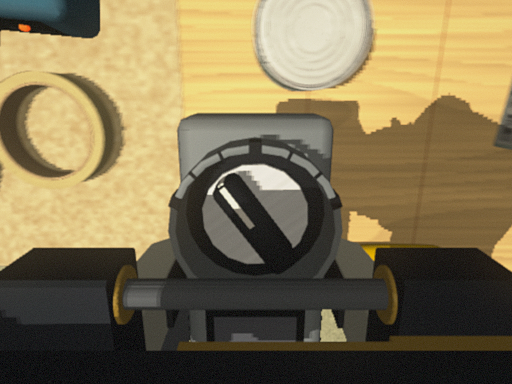

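>>> jog_arm --increments '[{"slide":[12,35,0],"roll":0,"gripper":0.6},{"slide":[24,70,0],"roll":0,"gripper":0.6},{"slide":[36,105,0],"roll":0,"gripper":0.6},{"slide":[48,130,0],"roll":0,"gripper":0.6},{"slide":[48,140,0],"roll":0,"gripper":0.6},{"slide":[48,140,0],"roll":0,"gripper":0.6},{"slide":[48,140,0],"roll":0,"gripper":0.6},{"slide":[48,140,0],"roll":0,"gripper":0.6},{"slide":[48,140,0],"roll":0,"gripper":0.6},{"slide":[48,140,0],"roll":0,"gripper":0.6}]'

```text
clock: 7.02
position: [0.4509, -0.4168, 0.1501]
ee_rot: [-3.141, -0.008, -0.0]
force: [-0.3, 0.1, -2.9]
width: 0.695
```

```bash
python3 - <<'E'
from h import *
st()
f,D,K,R,t=cam('wrist');cv2.imwrite('pics/wrist5.png',f);np.savez('w5.npz',f=f,D=D,K=K,R=R,t=t)
P=cloud(D,K,R,t);Q=P.reshape(-1,3)
print('timer bits', [ (lambda s:(s.min(0),s.max(0)))(Q[(Q[:,2]>.16)&(Q[:,2]<.18)&(abs(Q[:,1]+.42)<.05)&(Q[:,0]>.49)])])
for nm,(y0,y1,z0,z1) in dict(tin=(-.37,-.25,.065,.085),box=(-.6,-.47,.07,.09),up=(-.65,-.2,.048,.064)).items():
    s=Q[(Q[:,1]>y0)&(Q[:,1]<y1)&(Q[:,2]>z0)&(Q[:,2]<z1)&(Q[:,0]>.42 if nm!='up' else Q[:,0]>.565)&(Q[:,0]<.61)]
    print(nm,len(s),s.min(0),s.max(0),cv2.minAreaRect(s[:,:2].astype(np.float32)*1000))
gr=[]
for y in np.arange(-.58,-.30,.01):
    s=Q[(abs(Q[:,1]-y)<.005)&(Q[:,2]>.046)&(Q[:,2]<.062)&(Q[:,0]>.56)&(Q[:,0]<.6)]
    if len(s)>5: gr.append([y,s[:,0].min()])
gr=np.array(gr);print(gr.T);print(np.polyfit(gr[:,0],gr[:,1],1))
f,D,K,R,t=cam('top');cv2.imwrite('pics/top5.png',f)
E
```

```text
t7.02 p [ 0.4509 -0.4168  0.1501] yaw 0.30 zax [ 0.0002  0.0003 -1.    ] F [-0.2698  0.1133 -2.9332] w 0.695 j [ 0.7789  0.4958 -0.1728  1.6813  0.0987  0.973  -0.9947]
timer bits [(array([ 0.49  , -0.4476,  0.16  ]), array([ 0.52  , -0.3832,  0.18  ]))]
tin 10363 [ 0.4819 -0.3512  0.0651] [ 0.5572 -0.276   0.0767] ((519.5269775390625, -313.628173828125), (74.85729217529297, 75.01451873779297), 42.989845275878906)
box 17374 [ 0.4333 -0.5603  0.07  ] [ 0.5529 -0.4826  0.0822] ((492.74407958984375, -521.2135009765625), (69.72977447509766, 115.60857391357422), 84.84248352050781)
up 15624 [ 0.5705 -0.5922  0.048 ] [ 0.5894 -0.2378  0.0593] ((579.7349853515625, -415.0179443359375), (18.77226448059082, 354.42047119140625), 0.09144392609596252)
[[-0.58   -0.57   -0.56   -0.55   -0.54   -0.53   -0.52   -0.51   -0.5
  -0.49   -0.48   -0.47   -0.46   -0.45   -0.44   -0.43   -0.42   -0.41
  -0.4    -0.39   -0.38   -0.37   -0.36   -0.35   -0.34   -0.33   -0.32
  -0.31  ]
 [ 0.5706  0.5707  0.5707  0.5707  0.5706  0.5707  0.5706  0.5706  0.5706
   0.5707  0.5707  0.5706  0.5708  0.5706  0.5705  0.5707  0.5706  0.5707
   0.5707  0.5706  0.5706  0.5706  0.5705  0.5706  0.5706  0.5707  0.5707
   0.5706]]
[-0.0001  0.5706]
```

View pics/wrist5.png

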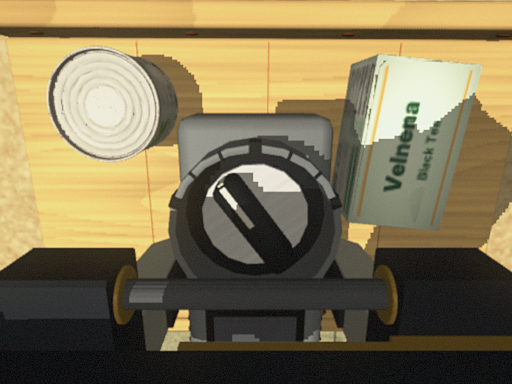

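>>> jog_arm --increments '[{"slide":[12,0,20],"roll":0.005,"gripper":0.6},{"slide":[24,0,45],"roll":0.005,"gripper":0.6},{"slide":[24,0,70],"roll":0.005,"gripper":0.6},{"slide":[24,0,90],"roll":0.005,"gripper":0.6},{"slide":[24,0,105],"roll":0.005,"gripper":0.6},{"slide":[24,0,114],"roll":0.005,"gripper":0.6},{"slide":[24,0,120],"roll":0.005,"gripper":0.6},{"slide":[24,0,122],"roll":0.005,"gripper":0.6},{"slide":[24,0,122],"roll":0.005,"gripper":0.6},{"slide":[24,0,122],"roll":0.005,"gripper":0.6}]'

```text
clock: 7.95
position: [0.4753, -0.4184, 0.0287]
ee_rot: [3.141, -0.002, 0.002]
force: [-0.1, 0.8, -4.2]
width: 0.692
```

```bash
python3 - <<'E'
from h import *
st()
f,D,K,R,t=cam('wrist');cv2.imwrite('pics/wrist6.png',f)
P=cloud(D,K,R,t)
s=P[(P[...,2]>.04)&(P[...,2]<.058)&(abs(P[...,1]+.417)<.02)&(P[...,0]<.565)];print('back',s[:,0].max())
s=P[(P[...,2]>.046)&(P[...,2]<.062)&(abs(P[...,1]+.417)<.02)&(P[...,0]>.565)];print('up',s[:,0].min())
E
```

```text
t7.95 p [ 0.4753 -0.4184  0.0287] yaw -0.08 zax [ 0.0012 -0.0009 -1.    ] F [-0.0712  0.8405 -4.2058] w 0.692 j [ 0.7389  0.6639 -0.152   1.73    0.1364  0.7564 -1.0526]
back 0.5443255391349505
up 0.5707670241534233
```

View pics/wrist6.png

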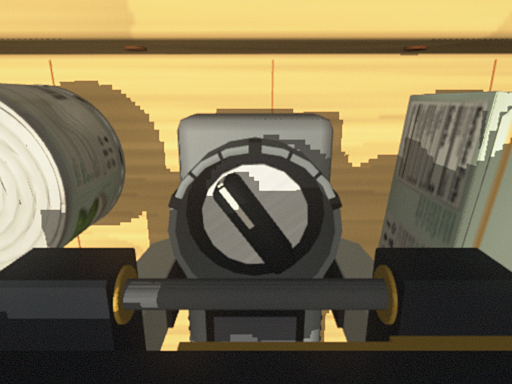

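>>> jog_arm --increments '[{"slide":[5,0,0],"roll":0,"gripper":0.6},{"slide":[10,0,0],"roll":0,"gripper":0.6},{"slide":[15,0,2],"roll":0,"gripper":0.6},{"slide":[20,0,4],"roll":0,"gripper":0.6},{"slide":[23,0,5],"roll":0,"gripper":0.6},{"slide":[25,0,5],"roll":0,"gripper":0.6},{"slide":[26,0,5],"roll":0,"gripper":0.6},{"slide":[27,0,6],"roll":0,"gripper":0.6},{"slide":[27,0,6],"roll":0,"gripper":0.6},{"slide":[27,0,6],"roll":0,"gripper":0.6}]'

```text
clock: 8.83
position: [0.5017, -0.4182, 0.022]
ee_rot: [3.141, -0.002, 0.0]
force: [-0.9, 1.3, -0.3]
width: 0.697
```

```bash
python3 - <<'E'
from h import *
st()
E
```

```text
t8.83 p [ 0.5017 -0.4182  0.022 ] yaw -0.08 zax [ 0.0001 -0.0002 -1.    ] F [-0.8974  1.2823 -0.326 ] w 0.697 j [ 0.7092  0.6978 -0.1477  1.6783  0.1357  0.7753 -1.0737]
```

>>> jog_arm --increments '[{"slide":[1,0,0],"roll":0,"gripper":0.6},{"slide":[1,0,0],"roll":0,"gripper":0.6},{"slide":[2,0,0],"roll":0,"gripper":0.6},{"slide":[2,0,0],"roll":0,"gripper":0.6},{"slide":[2,0,0],"roll":0,"gripper":0.6},{"slide":[2.5,0,0],"roll":0,"gripper":0.6},{"slide":[2.5,0,0],"roll":0,"gripper":0.6},{"slide":[3,0,0],"roll":0,"gripper":0.6},{"slide":[3,0,0],"roll":0,"gripper":0.6},{"slide":[3,0,0],"roll":0,"gripper":0.6}]'

```text
clock: 9.67
position: [0.502, -0.4182, 0.022]
ee_rot: [-3.141, 0.004, 0.006]
force: [-11.0, 3.1, 11.1]
width: 0.696
```

```bash
python3 - <<'E'
from h import *
st()
f,D,K,R,t=cam('wrist');cv2.imwrite('pics/wrist7.png',f)
E
```

```text
t9.67 p [ 0.502  -0.4182  0.022 ] yaw -0.13 zax [-0.0041  0.0006 -1.    ] F [-10.9857   3.0869  11.0949] w 0.696 j [ 0.7067  0.6998 -0.1461  1.6738  0.1361  0.7816 -1.0757]
```

View pics/wrist7.png

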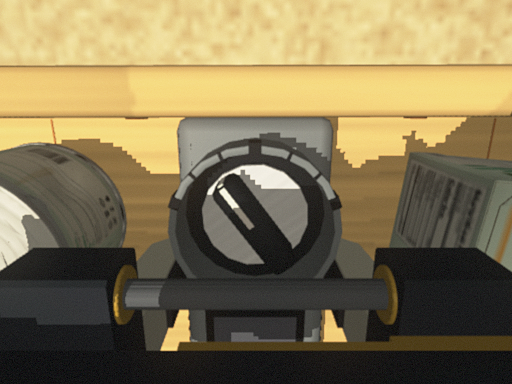

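>>> jog_arm --increments '[{"slide":[-1,0,0],"roll":0,"gripper":0.7},{"slide":[-1,0,0],"roll":0,"gripper":0.8},{"slide":[-1,0,0],"roll":0,"gripper":0.8},{"slide":[-1,0,0],"roll":0,"gripper":0.8},{"slide":[-1,0,0],"roll":0,"gripper":0.8},{"slide":[-1,0,-4],"roll":0,"gripper":0.8},{"slide":[-1,0,-15],"roll":0,"gripper":0.8},{"slide":[-1,0,-40],"roll":0,"gripper":0.8},{"slide":[-1,0,-75],"roll":0,"gripper":0.8},{"slide":[-1,0,-110],"roll":0,"gripper":0.8}]'

```text
clock: 10.55
position: [0.5033, -0.4177, 0.1332]
ee_rot: [-3.141, 0.002, 0.001]
force: [0.5, -1.1, 0.5]
width: 0.799
```

```bash
python3 - <<'E'
from h import *
st()
f,D,K,R,t=cam('wrist');cv2.imwrite('pics/wrist8.png',f)
P=cloud(D,K,R,t)
z=P[...,2]
def bl(a,b,x0,x1,y0,y1,mn=40):
    m=((z>a)&(z<b)&(P[...,0]>x0)&(P[...,0]<x1)&(P[...,1]>y0)&(P[...,1]<y1)).astype(np.uint8)
    n,L,S,C=cv2.connectedComponentsWithStats(m)
    for i in range(1,n):
        if S[i,4]>mn:
            q=P[L==i];print(S[i,:5],np.median(q[:,2]),cv2.minAreaRect(q[:,:2].astype(np.float32)*1000),q[:,0].max())
bl(.038,.056,.4,.6,-.46,-.37);print();bl(.058,.08,.46,.6,-.46,-.37)
print(rel(.532,-.418,.15,0))
E
```

```text
t10.55 p [ 0.5033 -0.4177  0.1332] yaw -0.06 zax [-0.0009  0.0008 -1.    ] F [ 0.5478 -1.0523  0.4969] w 0.799 j [ 0.7176  0.5723 -0.1631  1.5909  0.1052  0.9881 -1.0499]
[185  82 136  11 489] 0.055361904641680615 ((585.1228637695312, -415.0911865234375), (89.78327178955078, 6.401724815368652), 89.91785430908203) 0.5883608814744581
[234  91  17   9  42] 0.0556579685800158 ((580.0008544921875, -408.2091979980469), (10.712149620056152, 5.121901512145996), 89.9485092163086) 0.5825647884064692
[ 186   95  134   54 2319] 0.046148952683146165 ((561.2285766601562, -414.9285888671875), (89.51904296875, 37.44683837890625), 89.77555847167969) 0.5800177766943072
[ 215  128   82   79 4027] 0.04908964506340975 ((529.7071533203125, -416.9671325683594), (57.63602828979492, 56.01165008544922), 81.20744323730469) 0.5576460851804517
[ 214  190   83   89 5635] 0.046871262443212554 ((472.7754211425781, -416.93426513671875), (65.0367431640625, 74.6183090209961), 89.57896423339844) 0.510317015206297

[ 209  121   94   94 1639] 0.06599062601787181 ((531.0344848632812, -417.0717468261719), (62.91966247558594, 63.173980712890625), 42.66725158691406) 0.5634008973041853
[233 142  45  54 980] 0.06546709387382732 ((531.0528564453125, -417.0482177734375), (42.116798400878906, 11.023307800292969), 35.98643112182617) 0.5496620091277232
(array([25.1, -2. , -8.1]), np.float64(-0.001))
```

View pics/wrist8.png

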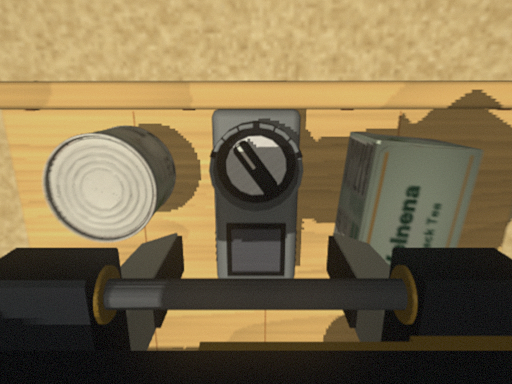

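```bash
python3 - <<'E'
from h import *
st();print(rel(.531,-.417,.12,36))
E
```

```text
t10.60 p [ 0.507  -0.42    0.1417] yaw -0.07 zax [ 0.0084 -0.0058 -0.9999] F [ 3.4181 -0.9899  5.6295] w 0.800 j [ 0.7178  0.5642 -0.1638  1.5824  0.1046  0.9935 -1.0493]
(array([23.9, -3.2, 21.9]), np.float64(-0.63))
```

>>> jog_arm --increments '[{"slide":[5,0,0],"roll":-0.1,"gripper":0.19},{"slide":[10,0,0],"roll":-0.2,"gripper":0.19},{"slide":[15,0,0],"roll":-0.3,"gripper":0.19},{"slide":[20,0,0],"roll":-0.4,"gripper":0.19},{"slide":[25,0,0],"roll":-0.5,"gripper":0.19},{"slide":[27,0,0],"roll":-0.6,"gripper":0.19},{"slide":[27,0,0],"roll":-0.63,"gripper":0.19},{"slide":[27,0,0],"roll":-0.63,"gripper":0.19},{"slide":[27,0,0],"roll":-0.63,"gripper":0.19},{"slide":[27,0,0],"roll":-0.63,"gripper":0.19}]'

```text
clock: 11.43
position: [0.5307, -0.4183, 0.1322]
ee_rot: [2.988, 0.969, 0.0]
force: [0.4, -0.3, -0.3]
width: 0.197
```

```bash
cat > dial.py <<'E'
from h import *
import sys
st()
f,D,K,R,t=cam('wrist');cv2.imwrite(sys.argv[1],f)
P=cloud(D,K,R,t)
z=P[...,2]
def bl(a,b,x0,x1,y0,y1,mn=40):
    m=((z>a)&(z<b)&(P[...,0]>x0)&(P[...,0]<x1)&(P[...,1]>y0)&(P[...,1]<y1)).astype(np.uint8)
    n,L,S,C=cv2.connectedComponentsWithStats(m)
    for i in range(1,n):
        if S[i,4]>mn:
            q=P[L==i];print(S[i,:5],np.median(q[:,2]),cv2.minAreaRect(q[:,:2].astype(np.float32)*1000),q[:,0].max())
bl(.060,.072,.46,.6,-.46,-.37)
s=arm.observe();print(s['clock'],s['position'])
E
python3 dial.py pics/wrist9.png
```

```text
t11.43 p [ 0.5307 -0.4183  0.1322] yaw 35.93 zax [ 0.0003 -0.0005 -1.    ] F [ 0.4064 -0.2602 -0.3405] w 0.197 j [ 0.7869  0.6213 -0.3167  1.5236  0.2133  1.0303 -0.5282]
[ 210  163   91   74 1072] 0.06608177817363006 ((535.5791625976562, -413.9586181640625), (52.22273254394531, 63.78124237060547), 35.75845718383789) 0.5633166221084912
[248 178  15  58 839] 0.0654832531107488 ((531.1857299804688, -416.9006042480469), (41.59563064575195, 10.12435531616211), 36.16658020019531) 0.549602040159686
[237 240  36  11 258] 0.06553722324393364 ((507.5184631347656, -433.60858154296875), (6.0475592613220215, 25.790891647338867), 34.5306282043457) 0.517319274425667
11.4833 [ 0.5307 -0.4182  0.1321]
```

View pics/wrist9.png

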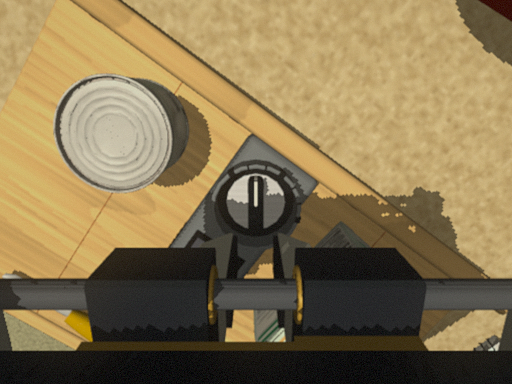

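>>> jog_arm --increments '[{"slide":[1,-1,15],"roll":0,"gripper":0.19},{"slide":[1,-1,30],"roll":0,"gripper":0.19},{"slide":[1,-1,42],"roll":0,"gripper":0.19},{"slide":[1,-1,50],"roll":0,"gripper":0.19},{"slide":[1,-1,57],"roll":0,"gripper":0.19},{"slide":[1,-1,61],"roll":0,"gripper":0.19},{"slide":[1,-1,64],"roll":0,"gripper":0.19},{"slide":[1,-1,66],"roll":0,"gripper":0.19},{"slide":[1,-1,68],"roll":0,"gripper":0.19},{"slide":[1,-1,70],"roll":0,"gripper":0.19}]'

```text
clock: 12.32
position: [0.5313, -0.4169, 0.0621]
ee_rot: [2.987, 0.971, 0.001]
force: [0.1, 0.3, -1.2]
width: 0.192
```

```bash
python3 dial.py pics/wrist10.png
```

```text
t12.32 p [ 0.5313 -0.4169  0.0621] yaw 36.02 zax [ 0.0007 -0.0005 -1.    ] F [ 0.0503  0.2728 -1.1784] w 0.192 j [ 0.7754  0.6935 -0.3007  1.5836  0.2441  0.9008 -0.5541]
[ 195  192  125   56 1342] 0.06609608531147423 ((545.731689453125, -407.3388977050781), (28.40958023071289, 62.272666931152344), 33.65654754638672) 0.5636229164311402
[ 246  213   22   66 1373] 0.0655213135135598 ((533.8617553710938, -415.0062561035156), (35.62778091430664, 10.703275680541992), 36.57315444946289) 0.549936304815533
[214 233  24  44 162] 0.06847389661095543 ((526.9867553710938, -406.06390380859375), (22.87337875366211, 8.754132270812988), 63.995723724365234) 0.5332774996980509
[272 233  24  44 157] 0.06843676331555107 ((538.9013671875, -422.5635681152344), (22.99456214904785, 9.037182807922363), 8.173504829406738) 0.5509241791907686
12.3667 [ 0.531  -0.4168  0.0616]
```

View pics/wrist10.png

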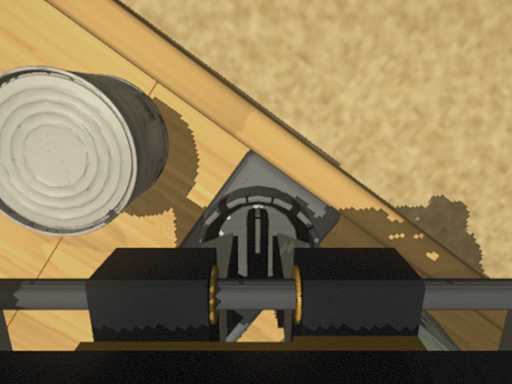

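>>> jog_arm --increments '[{"slide":[0,0,3],"roll":0,"gripper":0.19},{"slide":[0,0,5],"roll":0,"gripper":0.19},{"slide":[0,0,7],"roll":0,"gripper":0.19},{"slide":[0,0,8.5],"roll":0,"gripper":0.19},{"slide":[0,0,8.5],"roll":0,"gripper":0.19},{"slide":[0,0,8.5],"roll":0,"gripper":0.05},{"slide":[0,0,8.5],"roll":0,"gripper":0.05},{"slide":[0,0,8.5],"roll":0,"gripper":0.05},{"slide":[0,0,8.5],"roll":0,"gripper":0.05},{"slide":[0,0,8.5],"roll":0,"gripper":0.05}]' --newtons 15

```text
clock: 13.2
position: [0.5311, -0.4167, 0.0533]
ee_rot: [2.987, 0.971, 0.0]
force: [0.3, -0.5, -1.1]
width: 0.118
```

```bash
python3 - <<'E'
from h import *
st();print(rel(.531,-.417,.053,0),arm.observe()['ft_torque'])
E
```

```text
t13.20 p [ 0.5311 -0.4167  0.0533] yaw 36.02 zax [ 0.0003 -0.0001 -1.    ] F [ 0.3452 -0.5078 -1.1112] w 0.118 j [ 0.7738  0.7034 -0.2983  1.5895  0.2479  0.8857 -0.5573]
(array([-0.3,  0.1,  0.3]), np.float64(0.629)) [-0.1338 -0.2248  0.0406]
```

>>> jog_arm --increments '[{"slide":[0,0,0],"roll":0.07,"gripper":0.05},{"slide":[0,0,0],"roll":0.14,"gripper":0.05},{"slide":[0,0,0],"roll":0.22,"gripper":0.05},{"slide":[0,0,0],"roll":0.3,"gripper":0.05},{"slide":[0,0,0],"roll":0.38,"gripper":0.05},{"slide":[0,0,0],"roll":0.46,"gripper":0.05},{"slide":[0,0,0],"roll":0.54,"gripper":0.05},{"slide":[0,0,0],"roll":0.6,"gripper":0.05},{"slide":[0,0,0],"roll":0.63,"gripper":0.05},{"slide":[0,0,0],"roll":0.63,"gripper":0.05}]'

```text
clock: 14.03
position: [0.531, -0.4167, 0.0533]
ee_rot: [3.141, -0.003, -0.0]
force: [0.3, -0.3, -0.7]
width: 0.121
```

```bash
python3 dial.py pics/wrist11.png
```

```text
t14.03 p [ 0.531  -0.4167  0.0533] yaw -0.11 zax [-0.0001 -0.0002 -1.    ] F [ 0.2889 -0.3106 -0.6505] w 0.121 j [ 0.6708  0.6866 -0.1336  1.6002  0.1117  0.8623 -1.0784]
[ 188  196  133   52 1441] 0.06607314005970645 ((550.0740966796875, -415.36944580078125), (61.70745849609375, 25.960859298706055), 89.99530029296875) 0.5630545544388434
[ 207  219   96   60 2007] 0.06566754242102142 ((539.3040161132812, -417.28759765625), (32.68593215942383, 34.01164245605469), 39.033424377441406) 0.5515629609755784
[242 310  26  12 287] 0.06530072962165999 ((500.68536376953125, -415.620361328125), (5.076615333557129, 12.80965518951416), 1.7408218383789062) 0.5033976219293913
14.0833 [ 0.531  -0.4167  0.0533]
```

View pics/wrist11.png

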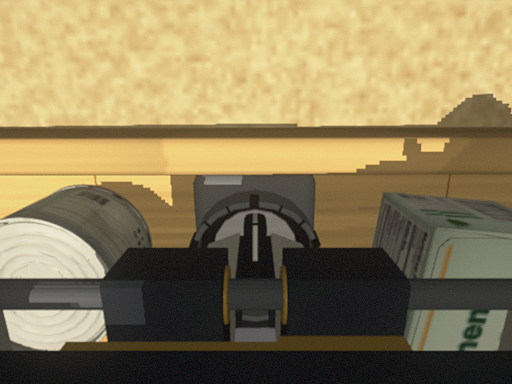

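>>> jog_arm --increments '[{"slide":[0,0,0],"roll":0,"gripper":0.19},{"slide":[0,0,0],"roll":0,"gripper":0.19},{"slide":[0,0,0],"roll":0,"gripper":0.19},{"slide":[0,0,-5],"roll":0,"gripper":0.19},{"slide":[0,0,-15],"roll":0,"gripper":0.19},{"slide":[0,0,-40],"roll":0,"gripper":0.19},{"slide":[-20,0,-75],"roll":0,"gripper":0.1},{"slide":[-40,0,-80],"roll":0,"gripper":0},{"slide":[-40,0,-80],"roll":0,"gripper":0},{"slide":[-40,0,-80],"roll":0,"gripper":0}]'

```text
clock: 14.92
position: [0.4904, -0.4176, 0.135]
ee_rot: [3.14, -0.004, 0.002]
force: [-0.7, 0.5, 0.8]
width: 0.009
```

```bash
python3 dial.py pics/wrist12.png; python3 - <<'E'
from h import *
f,D,K,R,t=cam('wrist');P=cloud(D,K,R,t);z=P[...,2]
cv2.imwrite('pics/w12z.png',cv2.resize(f[80:300,150:370],None,fx=2.6,fy=2.6,interpolation=cv2.INTER_CUBIC))
# housing flanks: fit left/right edges at z .038-.052
for x in np.arange(.44,.57,.01):
    s=P[(abs(P[...,0]-x)<.004)&(z>.038)&(z<.07)&(abs(P[...,1]+.417)<.045)]
    if len(s): print(round(x,3),s[:,1].min(),s[:,1].max())
for y in np.arange(-.445,-.385,.01):
    s=P[(abs(P[...,1]-y)<.004)&(z>.038)&(z<.049)&(P[...,0]>.55)&(P[...,0]<.575)]
    if len(s): print('back',round(y,3),np.median(s[:,2]),s[:,0].max())
E
```

```text
t14.92 p [ 0.4904 -0.4176  0.135 ] yaw -0.16 zax [ 0.0013 -0.0016 -1.    ] F [-0.6901  0.5245  0.7705] w 0.009 j [ 0.7187  0.5527 -0.1455  1.6208  0.0929  0.9728 -1.0312]
[ 206  103   95   95 1518] 0.06613850892265977 ((530.0808715820312, -415.3277282714844), (63.213722229003906, 62.99493408203125), 50.083770751953125) 0.5623379714943012
[245 120  16  62 953] 0.06550080630890924 ((530.4583129882812, -415.32318115234375), (10.490732192993164, 41.38536071777344), 89.60498046875) 0.5511534419412836
14.9667 [ 0.4911 -0.4168  0.134 ]
0.45 -0.4486470262534393 -0.38430178428313905
0.46 -0.44825964490900894 -0.38374812104069417
0.47 -0.4485375539467443 -0.3835777503700508
0.48 -0.44751059555758355 -0.3845145985333283
0.49 -0.44713599398444526 -0.3838943320755235
0.5 -0.4477941743323585 -0.3837590900966042
0.51 -0.4474578669346245 -0.3838763348102633
0.52 -0.44600939256495786 -0.38477475019642066
0.53 -0.4470618903681089 -0.3836662264400935
0.54 -0.4469917719499945 -0.3838879120871635
0.55 -0.4467920894589934 -0.3833051386688958
0.56 -0.4471160021010985 -0.38302847003769
back -0.445 0.045021680301868 0.5692329021447784
back -0.435 0.04605553502318661 0.5699456366947744
back -0.425 0.04632859925285509 0.5699621845743194
back -0.415 0.0463613705686014 0.5692944274734253
back -0.405 0.04624119061887158 0.56930636206856
back -0.395 0.04613336937440125 0.5693279378356051
```

View pics/w12z.png

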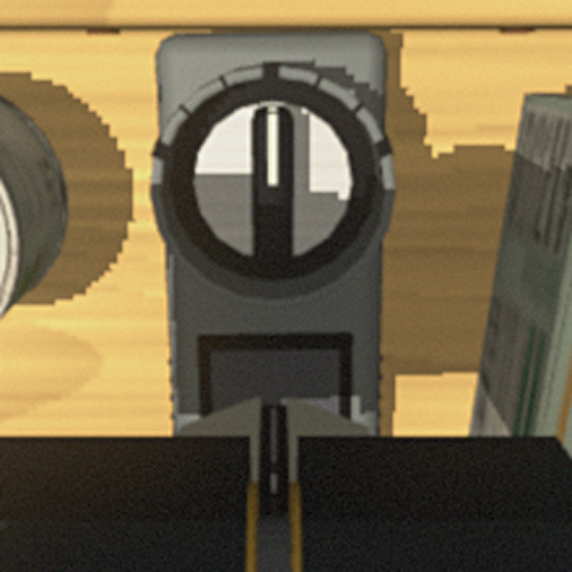

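```bash
python3 - <<'E'
from h import *
g=np.load('top0.npz');f,D,K,R,t=[g[k] for k in ['f','D','K','R','t']]
P=cloud(D,K,R,t);Q=P.reshape(-1,3)
s=Q[(Q[:,2]>.023)&(Q[:,2]<.05)&(Q[:,0]>.31)&(Q[:,0]<.40)&(Q[:,1]>-.6)&(Q[:,1]<-.22)];print(len(s),s.min(0),s.max(0))
print(rel(.388,-.4165,.134,0))
E
```

```text
276 [ 0.317  -0.5666  0.023 ] [ 0.3854 -0.2207  0.039 ]
(array([-103.5,    0.3,   -0.7]), np.float64(-0.001))
```

```bash
python3 - <<'E'
from h import *
g=np.load('top0.npz');f,D,K,R,t=[g[k] for k in ['f','D','K','R','t']]
h=cv2.cvtColor(f,cv2.COLOR_BGR2HSV);print(h[248,355],h[225,355])
m=np.zeros(D.shape,np.uint8);m[240:258,310:375]=((h[...,1]>170)&(h[...,0]>18))[240:258,310:375]
n,L,S,C=cv2.connectedComponentsWithStats(m)
for i in range(1,n):
    if S[i,4]>10:
        v,u=np.where(L==i);p=ray(np.c_[u,v],K,R,t,.03);print(S[i],p.min(0),p.max(0))
for n in ['wrist','top']:
  ff=cam(n)[0]
  if n=='top': ff=cv2.resize(ff[160:270,280:440],None,fx=5,fy=5,interpolation=cv2.INTER_CUBIC)
  cv2.imwrite(f'pics/{n}13.png',ff)
E
```

```text
[ 21 212 141] [ 18 125 153]
[336 245  32   8 201] [ 0.324 -0.449  0.03 ] [ 0.3472 -0.3488  0.03  ]
```

View pics/top13.png

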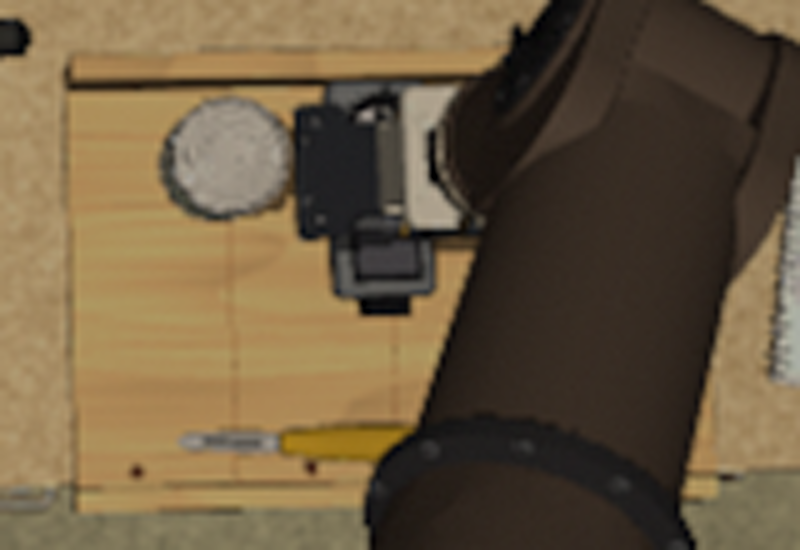

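>>> jog_arm --increments '[{"slide":[-25,0,0],"roll":0,"gripper":0},{"slide":[-60,0,0],"roll":0,"gripper":0},{"slide":[-90,0,0],"roll":0,"gripper":0},{"slide":[-106,0,0],"roll":0,"gripper":0},{"slide":[-106,0,20],"roll":0,"gripper":0},{"slide":[-106,0,45],"roll":0,"gripper":0},{"slide":[-106,0,65],"roll":0,"gripper":0},{"slide":[-106,0,75],"roll":0,"gripper":0},{"slide":[-106,0,80],"roll":0,"gripper":0},{"slide":[-106,0,80],"roll":0,"gripper":0}]'

```text
clock: 15.95
position: [0.385, -0.4159, 0.0521]
ee_rot: [-3.14, 0.001, 0.002]
force: [0.6, -0.1, -0.1]
width: 0.007
```

```bash
python3 - <<'E'
from h import *
st()
f,D,K,R,t=cam('wrist');cv2.imwrite('pics/wrist14.png',f)
P=cloud(D,K,R,t);z=P[...,2]
s=P[(z>.024)&(z<.044)&(P[...,0]<.428)&(P[...,0]>.405)&(abs(P[...,1]+.417)<.03)];print('key',s.min(0),s.max(0))
print(rel(.385,-.416,.027,0))
E
```

```text
t15.95 p [ 0.385  -0.4159  0.0521] yaw -0.04 zax [-0.0014  0.0015 -1.    ] F [ 0.6283 -0.1066 -0.1289] w 0.007 j [ 0.8306  0.5505 -0.1403  1.8859  0.1114  0.7147 -0.9451]
key [ 0.4176 -0.4318  0.0388] [ 0.428  -0.4017  0.0439]
(array([-0.4, -0.4, 26.1]), np.float64(-0.001))
```

View pics/wrist14.png

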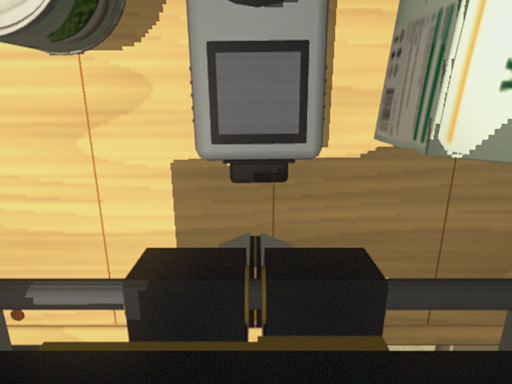

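>>> jog_arm --increments '[{"slide":[0,0.5,10],"roll":0,"gripper":0},{"slide":[0,0.5,20],"roll":0,"gripper":0},{"slide":[0,0.5,25],"roll":0,"gripper":0},{"slide":[0,0.5,25],"roll":0,"gripper":0},{"slide":[4,0.5,25],"roll":0,"gripper":0},{"slide":[8,0.5,25],"roll":0,"gripper":0},{"slide":[12,0.5,25],"roll":0,"gripper":0},{"slide":[16,0.5,25],"roll":0,"gripper":0},{"slide":[18,0.5,25],"roll":0,"gripper":0},{"slide":[20,0.5,25],"roll":0,"gripper":0}]'

```text
clock: 16.83
position: [0.4056, -0.4171, 0.0284]
ee_rot: [3.141, -0.001, 0.001]
force: [0.8, -0.8, -0.3]
width: 0.007
```

>>> jog_arm --increments '[{"slide":[1,0,0],"roll":0,"gripper":0},{"slide":[2,0,0],"roll":0,"gripper":0},{"slide":[3,0,0],"roll":0,"gripper":0},{"slide":[4,0,0],"roll":0,"gripper":0},{"slide":[5,0,0],"roll":0,"gripper":0},{"slide":[6,0,0],"roll":0,"gripper":0},{"slide":[6,0,0],"roll":0,"gripper":0},{"slide":[6,0,0],"roll":0,"gripper":0},{"slide":[6,0,0],"roll":0,"gripper":0},{"slide":[6,0,0],"roll":0,"gripper":0}]'

```text
clock: 17.67
position: [0.4107, -0.4171, 0.0281]
ee_rot: [-3.141, 0.002, 0.0]
force: [-4.1, -0.5, 1.7]
width: 0.004
```

```bash
python3 - <<'E'
from h import *
st()
E
```

```text
t17.67 p [ 0.4107 -0.4171  0.0281] yaw -0.08 zax [-0.0003  0.0001 -1.    ] F [-4.0654 -0.4976  1.6609] w 0.004 j [ 0.7941  0.6061 -0.1315  1.8556  0.1182  0.6876 -0.978 ]
```

Contact at about x 0.410. Push on over the travel.

>>> jog_arm --increments '[{"slide":[1,0,0],"roll":0,"gripper":0},{"slide":[2,0,0],"roll":0,"gripper":0},{"slide":[3,0,0],"roll":0,"gripper":0},{"slide":[4,0,0],"roll":0,"gripper":0},{"slide":[5,0,0],"roll":0,"gripper":0},{"slide":[6,0,0],"roll":0,"gripper":0},{"slide":[7,0,0],"roll":0,"gripper":0},{"slide":[8,0,0],"roll":0,"gripper":0},{"slide":[8,0,0],"roll":0,"gripper":0},{"slide":[8,0,0],"roll":0,"gripper":0}]'

```text
clock: 18.5
position: [0.4164, -0.4171, 0.0281]
ee_rot: [-3.141, 0.004, 0.006]
force: [-9.9, 1.4, 6.5]
width: 0.003
```

```bash
python3 - <<'E'
from h import *
st()
f=cam('wrist')[0];cv2.imwrite('pics/wrist15.png',f)
E
```

```text
t18.50 p [ 0.4164 -0.4171  0.0281] yaw -0.14 zax [-0.0039  0.0009 -1.    ] F [-9.9409  1.4141  6.4519] w 0.003 j [ 0.7847  0.6122 -0.1293  1.8425  0.1183  0.6978 -0.9856]
```

View pics/wrist15.png

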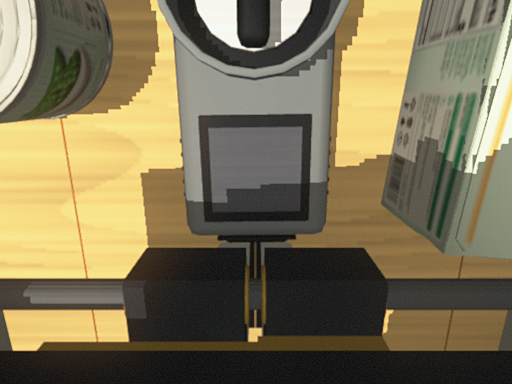

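>>> jog_arm --increments '[{"slide":[1,0,0],"roll":0,"gripper":0},{"slide":[2,0,0],"roll":0,"gripper":0},{"slide":[3,0,0],"roll":0,"gripper":0},{"slide":[3,0,0],"roll":0,"gripper":0},{"slide":[3,0,0],"roll":0,"gripper":0},{"slide":[3,0,0],"roll":0,"gripper":0},{"slide":[3,0,0],"roll":0,"gripper":0},{"slide":[3,0,0],"roll":0,"gripper":0},{"slide":[3,0,0],"roll":0,"gripper":0},{"slide":[3,0,0],"roll":0,"gripper":0}]'

```text
clock: 19.38
position: [0.4165, -0.4171, 0.0278]
ee_rot: [-3.14, 0.006, 0.013]
force: [-17.3, 2.6, 12.7]
width: 0.002
```

>>> jog_arm --increments '[{"slide":[-5,0,0],"roll":0,"gripper":0},{"slide":[-12,0,0],"roll":0,"gripper":0},{"slide":[-20,0,0],"roll":0,"gripper":0},{"slide":[-30,0,0],"roll":0,"gripper":0},{"slide":[-32,0,-20],"roll":0,"gripper":0},{"slide":[-32,0,-24],"roll":0,"gripper":0},{"slide":[-32,0,-24],"roll":0,"gripper":0},{"slide":[-32,0,-24],"roll":0,"gripper":0},{"slide":[-32,0,-24],"roll":0,"gripper":0},{"slide":[-32,0,-24],"roll":0,"gripper":0}]'

```text
clock: 20.22
position: [0.3899, -0.4167, 0.0516]
ee_rot: [-3.141, 0.001, 0.001]
force: [0.6, 0.1, 0.3]
width: 0.006
```

```bash
python3 - <<'E'
from h import *
st()
f,D,K,R,t=cam('wrist');cv2.imwrite('pics/wrist16.png',f)
P=cloud(D,K,R,t);z=P[...,2]
s=P[(z>.024)&(z<.043)&(P[...,0]<.45)&(P[...,0]>.405)&(abs(P[...,1]+.417)<.025)];print('key front',s.min(0),s.max(0))
s=P[(z>.043)&(z<.05)&(P[...,0]<.45)&(P[...,0]>.405)&(abs(P[...,1]+.417)<.025)];print('housing front',s.min(0))
E
```

```text
t20.22 p [ 0.3899 -0.4167  0.0516] yaw -0.05 zax [-0.0005  0.0006 -1.    ] F [0.6238 0.098  0.2628] w 0.006 j [ 0.8249  0.5554 -0.1396  1.8777  0.1118  0.7167 -0.9502]
key front [ 0.4264 -0.4419  0.0391] [ 0.4325 -0.3924  0.043 ]
housing front [ 0.4279 -0.442   0.043 ]
```

View pics/wrist16.png

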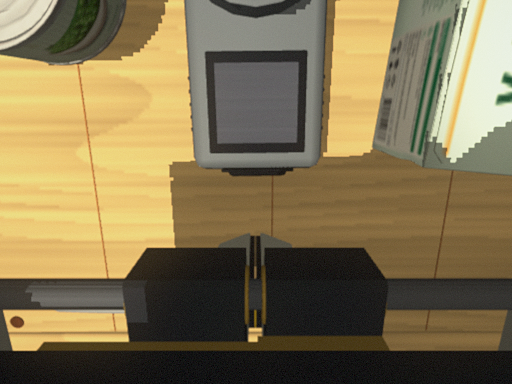

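>>> jog_arm --increments '[{"slide":[0,0,-30],"roll":0,"gripper":0},{"slide":[0,0,-65],"roll":0,"gripper":0},{"slide":[15,0,-90],"roll":0,"gripper":0},{"slide":[45,0,-110],"roll":0,"gripper":0},{"slide":[70,0,-110],"roll":0,"gripper":0},{"slide":[70,0,-110],"roll":0,"gripper":0},{"slide":[70,0,-110],"roll":0,"gripper":0},{"slide":[70,0,-110],"roll":0,"gripper":0},{"slide":[70,0,-110],"roll":0,"gripper":0},{"slide":[70,0,-110],"roll":0,"gripper":0}]'

```text
clock: 21.1
position: [0.4586, -0.4174, 0.1616]
ee_rot: [-3.141, 0.004, 0.002]
force: [-0.9, -0.3, 0.3]
width: 0.004
```

```bash
python3 dial.py pics/wrist17.png; python3 - <<'E'
from h import *
f,D,K,R,t=cam('wrist');P=cloud(D,K,R,t);Q=P.reshape(-1,3)
s=Q[(Q[:,2]>.038)&(Q[:,2]<.049)&(abs(Q[:,1]+.417)<.025)&(Q[:,0]>.55)&(Q[:,0]<.575)];print('back',s[:,0].max())
for nm,(y0,y1,z0,z1) in dict(tin=(-.37,-.25,.065,.085),box=(-.6,-.47,.07,.09)).items():
    s=Q[(Q[:,1]>y0)&(Q[:,1]<y1)&(Q[:,2]>z0)&(Q[:,2]<z1)&(Q[:,0]>.42)&(Q[:,0]<.61)]
    print(nm,cv2.minAreaRect(s[:,:2].astype(np.float32)*1000))
E
```

```text
t21.10 p [ 0.4586 -0.4174  0.1616] yaw -0.15 zax [-0.0015  0.0005 -1.    ] F [-0.8721 -0.253   0.2849] w 0.004 j [ 0.7562  0.4924 -0.1517  1.6533  0.0854  1.0039 -0.9971]
[ 210   54   88   92 1353] 0.06610565463462079 ((530.8409423828125, -415.6875305175781), (63.16887664794922, 63.284767150878906), 88.34221649169922) 0.5624843253566718
[246  71  15  60 864] 0.06554249814747537 ((530.800537109375, -415.1816101074219), (41.40574264526367, 10.39538860321045), 0.0898808091878891) 0.551507048485537
21.15 [ 0.4588 -0.4174  0.1618]
back 0.5711982401059178
tin ((519.404052734375, -313.4180603027344), (75.13436889648438, 74.3413314819336), 89.9792709350586)
box ((492.7377014160156, -521.1039428710938), (69.08113861083984, 115.61300659179688), 84.74523162841797)
```

View pics/wrist17.png

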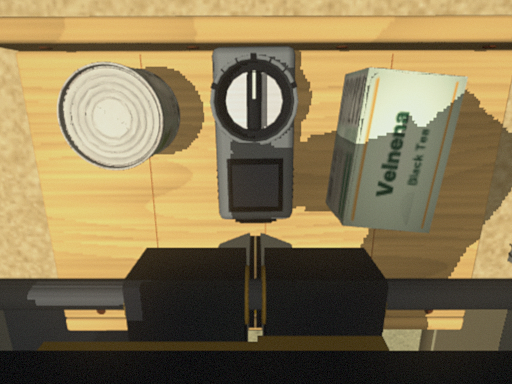

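```bash
python3 - <<'E'
from h import *
print(arm.sign_off())
E
```

```text
the job is handed in; nothing more can be done
None
```

The timer stands on the board in the gap, its back against the upstand and its start key towards you. I turned the dial to 30 first, then pressed the key with the timer backed up, and handed the job in at about 21 s with the gripper clear and touching nothing.

What the last checks showed, all from the wrist camera:
- **Back:** its edge is at x 0.571 m and the upstand face at 0.5706 m, so it sits flush within measuring error.
- **Dial:** the bar is within about half a degree of straight back, with the white line on the heavy middle mark. Two readings gave 0.1° and 0.4°.
- **Key:** its face moved in about 8.8 mm (x 0.4176 to 0.4264 m) and stayed in after I let go. That is slightly more than the 8 mm travel, but within the roughly 2 mm calibration error.
- **Tin and carton:** both are within 0.3 mm of where they stood before the timer went in.

The peeler, bowl, jars, tape and bag sealer were not measured again at the end. No unexpected contact forces showed on the way. The largest force reading was about 21 N, while pressing the key.

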